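Put the nested lids on the canister, then lift off the outer cover alone

ROBOT

A 6-joint arm with a two-finger parallel gripper is mounted at the origin on a cart in front of the work surface, level with it; the furniture and walls round the work are solid. World frame = base frame: x ahead of the robot, y to its left, z up, the work surface at z = 0. Lengths are in m, angles in rad, forces in N, time in s.
With the tool pointing down it reaches from about 0.4 to 0.825 m from the base axis. Payload 7 kg.
Tool frame: the origin (TCP) lies midway between the tips of the shut fingers; the grasp point (between the pads) lies 19 mm behind it (hold_point_z is the distance from the TCP to the grasp point, in m); z points along the fingers, y is the line along which they close (so a half turn about z gives the same grasp; the last joint's range is limited). The gripper opens to 88 mm and grips with 3 to 60 N. Pads are 19 mm wide; open, the fingers measure 130 mm over their backs; the gripper's body (78 mm by 193 mm) begins 47 mm behind the grasp point.
Start: joints at [1.539, 0.359, 0.012, 0, -1.224, -0.288], TCP at [0.212, 0.641, 0.227] pointing down, gripper open.
Joint ranges: [-3.07, 3.07], [-1.43, 2.12], [-1.02, 1.25], [-3.03, 1.67], [-3.05, -0], [-3.03, 3.03]. Speed limits (rad/s): [2.39, 2.39, 3.01, 3.14, 3.14, 3.14].

INTERFACE

Orientations are given as [roll, pitch, yaw] about the fixed x, y, z axes, in that order (R = Rz(yaw) Ry(pitch) Rx(roll)).
In Python, from cell import sense, grab_frame, hand_in, recognise, outline_of, spot_point, hold_point_z gives the robot as it stands. The module is installed in compiled form; this text tells all that it offers.
- The arm moves only by the tool servo_tool, never from a script. Its argument "rows" is a list of rows, each a list of 2 entries, a list of its own where there are three numbers: the shift along the tool's x, y, z in m, then the turn, a rotation vector about the tool's x, y, z in degrees. In form: [[[dx, dy, dz], [ax, ay, az]], ...]. A call has 1 to 8 rows; each row shifts and turns the commanded pose from where the row before left it, along the tool's axes as they then stand; what a row does not reach is not made up. A row lasts 1/8 s, in which the tool goes at most 62.5 mm and 10.7 degrees, less where a joint would pass 70% of its speed; a pose out of reach is approached as far as the arm can. A call with a gripper value outside its range is refused whole. "grip" is the finger opening in m, from 0 to 0.0876, set as the call begins (left out, the last holds). The fingers move at their own pace and stop on an object; "force" is the grip in N (left out, the last holds). Time passes only in rows, so rows that do not move let the fingers close. It gives the time, the measured TCP pose, the force, the opening and the grip force at its end, in the units of the state.
- sense(): the state, without advancing time (a new reading comes with each control period).
- grab_frame(name): name is "side" or "top"; returns a dict with "frame" (400x640x3 uint8, red, green, blue), "z_map" (400x640 float32, m along the optical axis (not along the pixel's ray), 0 where there is no reading), "K" (3x3 intrinsics, pixels), "dist_coeffs" ([k1, k2, p1, p2, k3] as OpenCV has them; the pictures are not rectified), "rvec" (rotation vector, rad) and "tvec" (3), from world to camera coordinates, as OpenCV has them. Camera axes: x right, y down, z forward; pixel columns grow to the right and rows downward; lengths in m; the calibration is good to about 2 mm. A picture is of the moment at which its call begins.
- hand_in(): hands the job in; it is judged then, once.
Trained networks look in the newest picture that a camera, given by its name, has taken for a name from the list of things; names that differ only in an ending like _2 or _b are one class to them, and where a whole thing is asked for, a point or a joint stands for the part that bears it (a point fixed in the world has none). Each returns a list of dicts, best first, with "confidence" (0 to 1); they miss things now and then, are a little off and sometimes report something else, mostly with a low value. They report only what shows in the picture. A call takes as long as a camera call. They do not tell look-alikes from the thing itself.
- recognise(camera, target): "point" ([column, row] in pixels, amid what is visible of it).
- outline_of(camera, target): "mask" (400x640 bool, what is visible of it) and "point" ([column, row] in pixels, amid what is visible of it).
- spot_point(camera, target): "point" ([column, row] in pixels: a listed point, or the origin of a listed thing).
The state is a dict: "clock": time; "joints": joint angles; "dq": joint speeds; "joint_torque": joint torques, N m; "tool_pos": TCP position; "tool_rot": TCP orientation; "contact_force": force on the tool from outside, world axes, zero at the start; "moment": the same for the moment, N m; "gripper_width": finger opening in m; "grasp_force": force on a finger pad.
Only numpy, scipy, OpenCV 4.12 (cv2) and the standard library are available. Lean on these libraries where they do the work, as an engineer would, in place of code of your own. Each camera call takes 0.05 s, during which the arm holds its last target. There are 200 camera calls.

TASK

Lift out the spice jar that was left standing in the open canister and stand it gently on the worktop, clear of the canister, then set the nested pair of lids on the canister together, so that the inner lid is fully seated, and let go. Next lift the outer cover alone straight up by its collar, leaving the inner lid seated and undisturbed, and finish while still holding the cover still and level, wholly above the top of the inner lid's knob. Keep the two lids together until they sit on the canister, do not shove or tip the canister, and leave the mug, the jar with the wide black lid and the salt shaker alone.

Things in the scene. Friction and masses are not known exactly. Their poses are not given: they have to be found in the camera images.
- canister: Round white stoneware canister, open at the top, empty, loose but heavy (about 1.4 kg). Outside diameter 89 mm, mouth diameter 80 mm, 60 mm high, floor 8 mm thick. Origin: centre of its underside; z up. At the start the spice jar stands in it.
- inner_lid: Inner lid, pale wood, 0.16 kg, round about z (up). Origin: centre of its plug's underside. Above that: plug 0-14 mm (diameter 70 mm, tapering out to 77), flange 14-18 mm (87; rests on the canister's rim: seated, the origin is 46 mm above the canister's), boss 18-30 mm (26, tapering), stem (16), knob 56-88 mm. At the start it stands on the worktop with the outer lid lying on its flange.
- knob (a point): Middle of the inner lid's knob (diameter 24 mm, 32 mm high), on the axis, 72 mm above the inner lid's origin. The stem passes up through the outer lid's collar and, nested, the whole knob stands above the collar (6 mm gap below it, knob top 38 mm above the collar's top). Lifting by the knob carries both lids.
- outer_lid: Outer lid (cover), pale wood, 0.12 kg, round about z (up). Origin: centre of its skirt's lower edge; nested, 4 mm above the inner lid's origin, centred within 2 mm. Above that: skirt 0-15 mm (outside diameter 106 mm, inside 99; hangs outside the canister's rim), flat top plate 14-18 mm, collar 17-46 mm. Loose: it only lies on the inner lid's flange.
- collar (a point): Centre of the top edge of the outer lid's upright open collar, 46 mm above the outer lid's origin and 28 mm above its plate. Collar: outside diameter 40 mm; hole about 30 mm, through which the inner lid's knob passes freely. Gripped from above, a finger either side of the knob, it lifts the cover alone.
- spice_jar: Slim spice jar with a black cap, diameter 41 mm, 105 mm high (cap from 84 mm up), 0.11 kg, upright; origin: centre of the underside. At the start it stands inside the canister on its inner floor (8 mm above the canister's underside), up to 11 mm off centre, so that its upper 53 mm stand above the rim.
- mug: Bystander: mug with a handle, 78 x 116 mm, 101 mm high, upright. Origin: centre of the underside.
- jar: Bystander: glass jar with a black lid, diameter 63 mm, 94 mm high, upright. Origin: centre of the underside.
- shaker: Bystander: glass salt shaker with a pierced grey cap, diameter 44 mm, 90 mm high, upright. Origin: centre of the underside.
Not all that is in view belongs to the job. Leave any blue look-alike of the outer_lid alone.

How it is judged:
On the way, in this order (a step that is already met when the one before it is completed fails the run):
1. the spice jar stands released on the worktop, clear of the canister and the lids (height (world z) of spice_jar below 0.006 m and angle between spice_jar's own z axis and vertical below 0.1 rad and horizontal distance between spice_jar and canister above 0.07 m and contact force between spice_jar and canister below 0.05 N and contact force between spice_jar and inner_lid below 0.05 N and contact force between spice_jar and outer_lid below 0.05 N and contact force between spice_jar and the fingers below 0.05 N), for 0.2 s.
2. both lids sit nested on the canister, the inner lid fully seated, and the gripper has let go (z of inner_lid in the frame of canister between 0.043 and 0.0495 m and horizontal distance between inner_lid and canister below 0.004 m and angle between the z axis of inner_lid and the z axis of canister, either way round below 0.05 rad and z of outer_lid in the frame of inner_lid below 0.0075 m and horizontal distance between outer_lid and inner_lid below 0.005 m and contact force between the fingers and inner_lid below 0.05 N and contact force between the fingers and outer_lid below 0.05 N), for 0.2 s.
At the end, for the whole second after the job is handed in: Cover held still, level in 0.17 rad, its lower edge over 136 mm above the worktop, touching no lid or canister. Inner lid seated (height 3 mm, centre 4 mm, tilt 0.05 rad), untouched. Canister upright. Spice jar upright on the worktop, released, over 70 mm from the canister axis (all of step 1 and height (world z) of outer_lid above 0.136 m and contact force between the fingers and outer_lid above 1 N and contact force between each of outer_lid, the arm, the fingers and inner_lid below 0.05 N and contact force between outer_lid and canister below 0.05 N and angle between outer_lid's own z axis and vertical below 0.17 rad and linear speed of outer_lid below 0.03 m/s and angle between canister's own z axis and vertical below 0.05 rad and z of inner_lid in the frame of canister between 0.043 and 0.0495 m and horizontal distance between inner_lid and canister below 0.004 m and angle between the z axis of inner_lid and the z axis of canister, either way round below 0.05 rad); the arm keeps its last pose, push and grip.
It fails at once if the spice jar is dropped rather than set down (linear speed of spice_jar above 0.7 m/s and contact force between spice_jar and the fingers below 0.01 N).
It fails at once if the lids are parted while the inner lid is not seated on the canister (z of outer_lid in the frame of inner_lid above 0.02 m and (not (z of inner_lid in the frame of canister between 0.043 and 0.0495 m) or horizontal distance between inner_lid and canister above 0.006 m)).
It fails at once if the canister is shoved more than 30 mm (distance of canister from where it was at the start of the episode above 0.03 m).
It fails at once if the canister is tipped more than 0.25 rad (angle between canister's own z axis and vertical above 0.25 rad).
It fails at once if the mug, the wide jar or the shaker is moved more than 30 mm or tipped over (distance of any of mug, jar, shaker from where it was at the start of the episode above 0.03 m or angle between any of mug, jar, shaker's own z axis and vertical above 0.5 rad).
It also fails if it takes over 64 s, if anything falls off the work surface, if the arm or the gripper's body presses on something with over 40 N, if the wrist force passes 120 N, or if a joint passes its speed limit or range.

## Working session

There is one attempt and no reset: what is moved stays moved. The work goes in short steps, Python scripts to look and compute and a tool call to move; the robot and the scene stay as the last step left them, time stands still between calls to the robot, and variables do not carry over. Pictures are saved under pics/ and viewed, at most 10 in all, crops included, and the job is handed in when it is done.

Besides the shell and the picture viewer there is one more tool, called after ">>>" as a command line: name --argument value ..., lists and objects as JSON in quotes. servo_tool: Moves the arm, as the interface text tells. Its arguments: {"type":"object","properties":{"rows":{"type":"array","items":{"type":"array"}},"grip":{"type":"number"},"force":{"type":"number"}},"required":["rows"]}

```bash
mkdir -p pics
cat > h.py <<'E'
import numpy as np, cv2
from cell import *
def ray(f,p):
    R=cv2.Rodrigues(np.array(f['rvec'],float))[0];t=np.array(f['tvec'],float).ravel()
    n=cv2.undistortPoints(np.array([[p]],float),np.array(f['K'],float),np.array(f['dist_coeffs'],float))[0,0]
    return -R.T@t, R.T@np.array([n[0],n[1],1]),R,t
def atz(f,p,z):
    o,d,_,_=ray(f,p); return o+d*(z-o[2])/d[2]
def cloud(f,mask=None):
    z=f['z_map']; m=z>0
    if mask is not None: m&=mask
    v,u=np.nonzero(m)
    n=cv2.undistortPoints(np.stack([u,v],1).astype(float)[:,None],np.array(f['K'],float),np.array(f['dist_coeffs'],float))[:,0]
    zz=z[v,u]; c=np.c_[n*zz[:,None],zz]
    R=cv2.Rodrigues(np.array(f['rvec'],float))[0];t=np.array(f['tvec'],float).ravel()
    return (c-t)@R,np.stack([u,v],1)
def circ(P):
    A=np.c_[2*P[:,:2],np.ones(len(P))];s=np.linalg.lstsq(A,(P[:,:2]**2).sum(1),rcond=None)[0]
    return s[0],s[1],np.sqrt(s[2]+s[0]**2+s[1]**2)
def save(f,n,box=None,k=1):
    im=f['frame'][:,:,::-1]
    if box: im=im[box[1]:box[3],box[0]:box[2]]
    cv2.imwrite('pics/'+n,cv2.resize(im,None,fx=k,fy=k))
E
python3 - <<'E'
from h import *
for c in('top','side'):
    f=grab_frame(c);save(f,c+'0.png');print(c,ray(f,(320,200))[:2])
    for t in('canister','inner_lid','outer_lid','spice_jar','mug','jar','shaker'):
        for r in outline_of(c,t)[:3]:
            P,_=cloud(f,r['mask'])
            print(t,round(r['confidence'],2),np.round(r['point']),np.round(np.percentile(P,[3,50,97],axis=0),3).tolist())
    for t in('knob','collar'):
        print(t,[(round(r['confidence'],2),np.round(r['point'],1)) for r in spot_point(c,t)[:3]])
s=sense();print(s['tool_pos'],s['tool_rot'],s['clock'],hold_point_z)
E
```

```text
top (array([ 0.36962866, -0.01958053,  1.01470007]), array([ 0.2015075 , -0.00732322, -0.97948735]))
canister 0.86 [224. 239.] [[0.402, 0.199, 0.005], [0.443, 0.246, 0.032], [0.483, 0.284, 0.062]]
inner_lid 0.72 [262. 189.] [[0.59, 0.114, 0.0], [0.602, 0.13, 0.077], [0.642, 0.159, 0.09]]
outer_lid 0.81 [324. 252.] [[0.408, -0.076, 0.019], [0.45, -0.03, 0.023], [0.496, 0.015, 0.051]]
outer_lid 0.6 [435. 220.] [[0.473, -0.389, 0.013], [0.516, -0.34, 0.019], [0.564, -0.298, 0.046]]
spice_jar 0.87 [216. 251.] [[0.42, 0.214, 0.009], [0.439, 0.225, 0.111], [0.459, 0.25, 0.116]]
mug 0.73 [323. 157.] [[0.638, -0.096, 0.004], [0.683, -0.042, 0.046], [0.712, -0.002, 0.101]]
shaker 0.65 [261. 185.] [[0.59, 0.114, 0.001], [0.602, 0.13, 0.078], [0.639, 0.156, 0.09]]
knob [(0.5, array([323.6, 244.2]))]
collar [(0.95, array([441.1, 216.5])), (0.68, array([321.2, 244.1])), (0.24, array([221.4, 250.3]))]
side (array([ 0.06585061, -0.7071311 ,  0.41997733]), array([ 0.51711565,  0.76078935, -0.39240311]))
canister 0.55 [243. 191.] [[0.397, 0.197, 0.004], [0.427, 0.208, 0.036], [0.48, 0.278, 0.06]]
inn
[... 263 characters left out ...]
.019], [0.56, -0.305, 0.046]]
outer_lid 0.74 [294. 231.] [[0.401, -0.08, 0.001], [0.439, -0.047, 0.022], [0.496, 0.011, 0.049]]
spice_jar 0.55 [240. 167.] [[0.418, 0.213, 0.057], [0.432, 0.219, 0.088], [0.457, 0.249, 0.114]]
mug 0.84 [369. 197.] [[0.636, -0.106, 0.003], [0.652, -0.06, 0.065], [0.71, -0.001, 0.1]]
jar 0.83 [291. 166.] [[0.636, 0.302, 0.001], [0.656, 0.312, 0.051], [0.703, 0.426, 0.094]]
shaker 0.91 [311. 185.] [[0.588, 0.113, 0.006], [0.599, 0.12, 0.046], [0.621, 0.139, 0.087]]
knob [(0.44, array([298.8, 206.7]))]
collar [(0.83, array([294.5, 213.9])), (0.8, array([419.6, 270.8]))]
[0.21222604 0.64072265 0.22656496] [ 3.14154003e+00 -2.11409417e-05 -3.19802960e-01] 1.0 0.0188
```

View pics/top0.png

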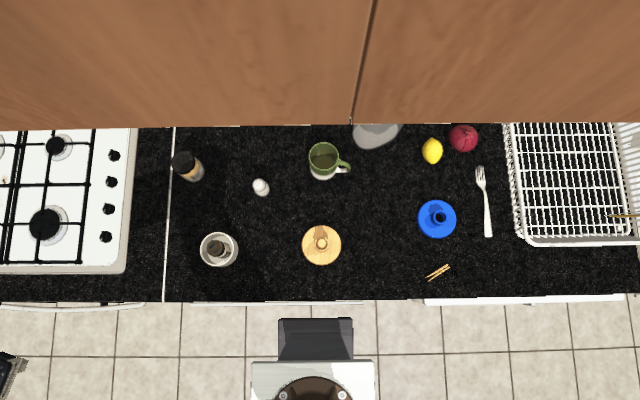

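View pics/side0.png

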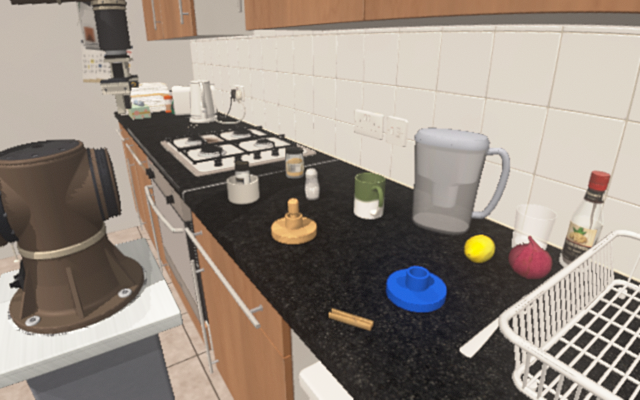

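Run:
```python
from h import *
for c in('top','side'):
    f=grab_frame(c);P,uv=cloud(f)
    def near(x,y,r,z0,z1): 
        return P[(np.hypot(P[:,0]-x,P[:,1]-y)<r)&(P[:,2]>z0)&(P[:,2]<z1)]
    for n,a in dict(jarcap=(.439,.232,.035,.108,.12),rim=(.443,.241,.055,.055,.064),knob=(.45,-.03,.03,.06,.086),knobtop=(.45,-.03,.03,.086,.1),collar=(.45,-.03,.04,.044,.056),plate=(.45,-.03,.07,.018,.03)).items():
        q=near(*a)
        if len(q)>8: print(c,n,len(q),np.round(circ(q),4),np.round([q[:,:2].min(0),q[:,:2].max(0)],4).tolist(),q[:,2].mean().round(4))
f=grab_frame('top');save(f,'crop.png',(170,170,470,310),2.6)
```

```text
top jarcap 220 [0.4404 0.2339 0.0144] [[0.4201, 0.2149], [0.4588, 0.2543]] 0.1137
top rim 212 [0.4425 0.2435 0.0415] [[0.3997, 0.1983], [0.4851, 0.287]] 0.0598
top knob 19 [ 0.4516 -0.0284  0.0101] [[0.4411, -0.04], [0.4608, -0.0172]] 0.0805
top knobtop 55 [ 0.4527 -0.0283  0.0078] [[0.4426, -0.0374], [0.4627, -0.0197]] 0.0883
top collar 84 [ 0.4529 -0.0282  0.0174] [[0.4349, -0.0461], [0.472, -0.0092]] 0.0498
top plate 1036 [ 0.4532 -0.0284  0.0398] [[0.4001, -0.0792], [0.5047, 0.0234]] 0.0226
side jarcap 69 [0.4374 0.2306 0.0149] [[0.4185, 0.2131], [0.4584, 0.2502]] 0.1124
side rim 142 [0.4412 0.2422 0.0388] [[0.3967, 0.197], [0.483, 0.2843]] 0.0587
side knob 116 [ 0.4514 -0.0295  0.0107] [[0.4392, -0.0425], [0.4627, -0.0217]] 0.0734
side knobtop 27 [ 0.4509 -0.0302  0.0074] [[0.4411, -0.0391], [0.4589, -0.0208]] 0.0877
side collar 108 [ 0.4506 -0.0308  0.0152] [[0.4327, -0.0487], [0.4703, -0.01]] 0.0488
side plate 621 [ 0.4502 -0.0311  0.0393] [[0.3988, -0.0829], [0.5041, 0.0239]] 0.022
```

View crop.

View pics/crop.png

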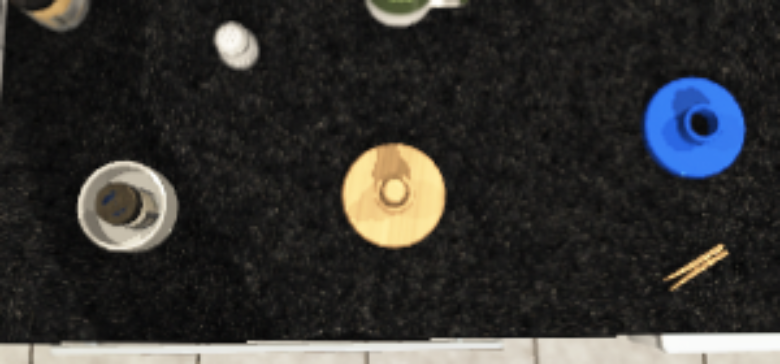

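>>> servo_tool --rows '[[[0, 0, 0], [0, 0, -9.2]], [[0, 0, 0], [0, 0, -9.1]], [[0.028, 0.05, 0], [0, 0, 0]], [[0.028, 0.05, 0], [0, 0, 0]], [[0.028, 0.05, 0], [0, 0, 0]], [[0.028, 0.05, 0], [0, 0, 0]], [[0.028, 0.05, 0], [0, 0, 0]], [[0.028, 0.05, 0], [0, 0, 0]]]' --grip 0.0876 --force 20

```text
clock: 2.15
tool_pos: [0.3807, 0.3391, 0.2269]
tool_rot: [-3.141, -0.001, 0.0]
contact_force: [0.3, 0.0, -0.2]
gripper_width: 0.0876
grasp_force: 0.0
```

Top view shows these candidates:
- Pale lid pair at (322,245), with its knob through the collar. I choose this one.
- Blue look-alike lid at (437,218), no knob. Left alone.
- Spice jar in the canister at (216,251), with dark cap. I choose this one.
- Shaker at (261,186) and wide jar at (187,166). Left alone.

The crop confirms both choices.

>>> servo_tool --rows '[[[0.02, 0.036, 0], [0, 0, 0]], [[0.02, 0.036, 0], [0, 0, 0]], [[0.0195, 0.035, 0], [0, 0, 0]], [[0, 0, 0.03], [0, 0, 0]], [[0, 0, 0.03], [0, 0, 0]], [[0, 0, 0], [0, 0, 0]]]'

```text
clock: 2.9
tool_pos: [0.4386, 0.2324, 0.165]
tool_rot: [3.139, 0.003, -0.001]
contact_force: [0.4, 0.3, 0.1]
gripper_width: 0.0876
grasp_force: 0.0
```

Run:
```python
from h import *
f=grab_frame('side');save(f,'s1.png',(140,60,380,260),3)
s=sense();print(s['tool_pos'],s['tool_rot'],s['joints'],s['clock'])
```

```text
[0.4394707  0.23331387 0.16653166] [ 3.14019923e+00  7.18770321e-04 -2.66841188e-04] [ 8.84054286e-01  1.17153929e-01 -4.56933666e-01  3.89303894e-04
 -9.98242129e-01  6.86264532e-01] 2.95
```

View pics/s1.png

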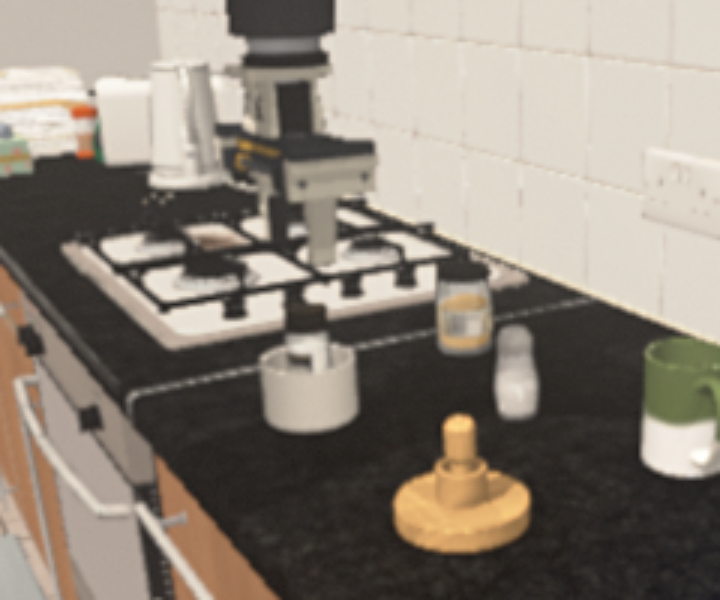

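The fingers (crop about 275,220 and 320,240) are above the jar cap at about (305,315) and straddle it along y. I go down and close.

>>> servo_tool --rows '[[[0, 0, 0.03], [0, 0, 0]], [[0, 0, 0.03], [0, 0, 0]], [[0, 0, 0.02], [0, 0, 0]], [[0, 0, 0.0125], [0, 0, 0]], [[0, 0, 0], [0, 0, 0]], [[0, 0, 0], [0, 0, 0]]]'

```text
clock: 3.7
tool_pos: [0.4401, 0.2343, 0.0751]
tool_rot: [-3.141, -0.001, -0.0]
contact_force: [0.1, -0.9, -0.2]
gripper_width: 0.0876
grasp_force: 0.0
```

>>> servo_tool --rows '[[[0, 0, 0], [0, 0, 0]], [[0, 0, 0], [0, 0, 0]], [[0, 0, 0], [0, 0, 0]], [[0, 0, 0], [0, 0, 0]], [[0, 0, 0], [0, 0, 0]], [[0, 0, 0], [0, 0, 0]]]' --grip 0.03 --force 20

```text
clock: 4.45
tool_pos: [0.4396, 0.2337, 0.074]
tool_rot: [3.142, 0.0, -0.0]
contact_force: [-0.9, -0.0, -0.3]
gripper_width: 0.0404
grasp_force: 20.0
```

>>> servo_tool --rows '[[[0, 0, -0.01], [0, 0, 0]], [[0, 0, -0.02], [0, 0, 0]], [[0, 0, -0.03], [0, 0, 0]], [[0, 0, -0.03], [0, 0, 0]], [[0, 0, 0], [0, 0, 0]], [[0.0, 0.025, 0], [0, 0, 0]], [[0.005, 0.042, 0], [0, 0, 0]], [[0.005, 0.042, 0], [0, 0, 0]]]'

```text
clock: 5.45
tool_pos: [0.4485, 0.1225, 0.1633]
tool_rot: [3.141, 0.002, 0.0]
contact_force: [1.8, 0.7, -1.2]
gripper_width: 0.0403
grasp_force: 20.0
```

>>> servo_tool --rows '[[[0, 0.025, 0], [0, 0, 0]], [[0, 0, 0.02], [0, 0, 0]], [[0, 0, 0.03], [0, 0, 0]], [[0, 0, 0.025], [0, 0, 0]], [[0, 0, 0.01], [0, 0, 0]], [[0, 0, 0.005], [0, 0, 0]], [[0, 0, 0], [0, 0, 0]], [[0, 0, 0], [0, 0, 0]]]'

```text
clock: 6.45
tool_pos: [0.4499, 0.0999, 0.0748]
tool_rot: [-3.141, -0.001, -0.0]
contact_force: [-0.5, -0.7, -0.5]
gripper_width: 0.0402
grasp_force: 20.0
```

>>> servo_tool --rows '[[[0, 0, 0.003], [0, 0, 0]], [[0, 0, 0.002], [0, 0, 0]], [[0, 0, 0.001], [0, 0, 0]], [[0, 0, 0.001], [0, 0, 0]], [[0, 0, 0], [0, 0, 0]], [[0, 0, 0], [0, 0, 0]]]'

```text
clock: 7.2
tool_pos: [0.4495, 0.0997, 0.0671]
tool_rot: [-3.142, -0.0, -0.0]
contact_force: [-0.2, -0.9, -0.7]
gripper_width: 0.0402
grasp_force: 20.0
```

Run:
```python
from h import *
s=sense();print(s['tool_pos'],s['contact_force'],s['clock'])
for c in('top','side'):
    f=grab_frame(c)
    for r in outline_of(c,'spice_jar')[:2]:
        P,_=cloud(f,r['mask']);print(c,round(r['confidence'],2),np.round(np.percentile(P,[1,50,99],axis=0),3).tolist())
    P,_=cloud(f);q=P[(np.hypot(P[:,0]-.443,P[:,1]-.241)<.055)&(P[:,2]>.055)&(P[:,2]<.064)]
    print('rim',circ(q),(q.min(0)+q.max(0))/2)
```

```text
[0.44952118 0.09967779 0.06708853] [-0.21199574 -0.90131596 -0.65933581] 7.2
top 0.44 [[0.637, -0.104, -0.002], [0.684, -0.041, 0.047], [0.728, 0.003, 0.102]]Traceback (most recent call last):
  File "<stdin>", line 8, in <module>
    return umr_minimum(a, axis, None, out, keepdims, initial, where)
ValueError: zero-size array to reduction operation minimum which has no identity
```

>>> servo_tool --rows '[[[0, 0, 0.001], [0, 0, 0]], [[0, 0, 0.0], [0, 0, 0]], [[0, 0, 0.0005], [0, 0, 0]], [[0, 0, 0], [0, 0, 0]]]'

```text
clock: 7.8
tool_pos: [0.4497, 0.0997, 0.066]
tool_rot: [-3.142, -0.0, -0.0]
contact_force: [-1.3, -0.3, 5.2]
gripper_width: 0.0404
grasp_force: 20.0
```

Contact at 5 N, so the jar is standing. I open slowly, then rise.

>>> servo_tool --rows '[[[0, 0, 0], [0, 0, 0]], [[0, 0, 0], [0, 0, 0]], [[0, 0, 0], [0, 0, 0]], [[0, 0, 0], [0, 0, 0]], [[0, 0, 0], [0, 0, 0]]]' --grip 0.0876

```text
clock: 8.43
tool_pos: [0.4495, 0.0996, 0.0655]
tool_rot: [3.142, 0.0, -0.0]
contact_force: [0.4, -0.3, 0.5]
gripper_width: 0.084
grasp_force: 0.0
```

>>> servo_tool --rows '[[[0, 0, -0.02], [0, 0, 0]], [[0, 0, -0.04], [0, 0, 0]], [[0, 0, -0.05], [0, 0, 0]], [[0, 0.03, -0.03], [0, 0, 0]], [[0, 0.05, 0], [0, 0, 0]], [[0.002, 0.048, 0], [0, 0, 0]], [[0, 0, 0], [0, 0, 0]]]'

```text
clock: 9.3
tool_pos: [0.451, -0.0307, 0.2056]
tool_rot: [3.141, 0.0, -0.004]
contact_force: [0.4, 0.4, -0.1]
gripper_width: 0.0877
grasp_force: 0.0
```

```bash
cat > m.py <<'E'
from h import *
s=sense();print(s['tool_pos'],s['tool_rot'],s['clock'])
R=dict(spice=(.45,.1,.04,.098,.115),rim=(.443,.241,.06,.054,.064),knob=(.45,-.03,.03,.06,.086),knobtop=(.45,-.03,.03,.083,.1),collar=(.45,-.03,.04,.044,.056),plate=(.45,-.03,.07,.018,.03))
for c in('top','side'):
    f=grab_frame(c);P,_=cloud(f)
    for n,(x,y,r,a,b) in R.items():
        q=P[(np.hypot(P[:,0]-x,P[:,1]-y)<r)&(P[:,2]>a)&(P[:,2]<b)]
        if len(q)>8: print(c,n,len(q),np.round(circ(q),4),np.round((q.min(0)+q.max(0))/2,4),(np.ptp(q,0)).round(3))
E
python3 m.py
```

```text
[ 0.45098312 -0.03073244  0.20556052] [ 3.14148281e+00  1.52553298e-04 -4.15241082e-03] 9.3
top plate 263 [ 0.4295 -0.033   0.0263] [ 0.4181 -0.0341  0.0227] [0.036 0.088 0.009]
side spice 101 [0.4481 0.0963 0.0152] [0.4487 0.0974 0.1023] [0.039 0.04  0.008]
side rim 152 [0.4404 0.2411 0.0421] [0.4411 0.2416 0.0578] [0.087 0.089 0.007]
side knob 117 [ 0.4514 -0.0296  0.0108] [ 0.4504 -0.0321  0.073 ] [0.024 0.02  0.026]
side knobtop 44 [ 0.4502 -0.0311  0.0079] [ 0.4497 -0.0313  0.0864] [0.019 0.019 0.006]
side collar 108 [ 0.4505 -0.0309  0.0152] [ 0.4509 -0.0302  0.05  ] [0.038 0.037 0.012]
side plate 624 [ 0.4501 -0.0313  0.0394] [ 0.4509 -0.0292  0.024 ] [0.105 0.105 0.012]
```

>>> servo_tool --rows '[[[0.001, -0.0015, 0.03], [0, 0, 0]], [[0, 0, 0.04], [0, 0, 0]], [[0, 0, 0.04], [0, 0, 0]], [[0, 0, 0.025], [0, 0, 0]], [[0, 0, 0.013], [0, 0, 0]], [[0, 0, 0], [0, 0, 0]], [[0, 0, 0], [0, 0, 0]]]'

```text
clock: 10.28
tool_pos: [0.4532, -0.0264, 0.0584]
tool_rot: [-3.141, -0.001, 0.0]
contact_force: [1.0, -0.1, 0.4]
gripper_width: 0.0872
grasp_force: 0.0
```

>>> servo_tool --rows '[[[0, 0, 0], [0, 0, 0]], [[0, 0, 0], [0, 0, 0]], [[0, 0, 0], [0, 0, 0]], [[0, 0, 0], [0, 0, 0]], [[0, 0, 0], [0, 0, 0]], [[0, 0, 0], [0, 0, 0]], [[0, 0, 0], [0, 0, 0]], [[0, 0, 0], [0, 0, 0]]]' --grip 0.015 --force 30

```text
clock: 11.28
tool_pos: [0.4523, -0.027, 0.0575]
tool_rot: [3.141, 0.0, -0.0]
contact_force: [0.6, -2.0, -0.2]
gripper_width: 0.0235
grasp_force: 30.0
```

```bash
python3 m.py
```

```text
[ 0.452309   -0.02697296  0.05746108] [ 3.14140684e+00  3.02533945e-04 -4.62343449e-04] 11.275
top rim 17 [0.4734 0.2561 0.0113] [0.4798 0.2589 0.0601] [0.01  0.025 0.004]
top plate 135 [ 0.4203 -0.0313  0.0203] [ 0.4094 -0.0325  0.0233] [0.019 0.069 0.01 ]
side spice 41 [0.439  0.0928 0.0091] [0.4388 0.093  0.1021] [0.019 0.03  0.007]
side rim 148 [0.4406 0.241  0.0421] [0.441  0.2422 0.0576] [0.088 0.095 0.007]
side knob 204 [ 0.4578 -0.0312  0.0241] [ 0.4498 -0.0297  0.0731] [0.022 0.056 0.026]
side knobtop 127 [ 0.4503 -0.034   0.0213] [ 0.4513 -0.0304  0.0914] [0.024 0.057 0.017]
side collar 89 [ 0.4496 -0.0308  0.0152] [ 0.4493 -0.03    0.0498] [0.036 0.037 0.011]
side plate 629 [ 0.45   -0.031   0.0397] [ 0.4508 -0.0292  0.024 ] [0.105 0.106 0.012]
```

>>> servo_tool --rows '[[[0, 0, -0.005], [0, 0, 0]], [[0, 0, -0.015], [0, 0, 0]], [[0, 0, -0.03], [0, 0, 0]], [[0, 0, -0.035], [0, 0, 0]], [[0, 0, -0.03], [0, 0, 0]], [[0, 0, -0.015], [0, 0, 0]], [[0, -0.02, 0], [0, 0, 0]], [[-0.002, -0.035, 0], [0, 0, 0]]]'

```text
clock: 12.38
tool_pos: [0.4499, 0.0282, 0.187]
tool_rot: [3.142, 0.001, -0.003]
contact_force: [1.2, 0.3, -3.3]
gripper_width: 0.0233
grasp_force: 30.0
```

>>> servo_tool --rows '[[[-0.002, -0.04, 0], [0, 0, 0]], [[-0.002, -0.045, 0], [0, 0, 0]], [[-0.002, -0.045, 0], [0, 0, 0]], [[-0.002, -0.04, 0], [0, 0, 0]], [[0, -0.03, 0], [0, 0, 0]], [[0, -0.015, 0], [0, 0, 0]], [[0, 0, 0], [0, 0, 0]], [[0, 0, 0], [0, 0, 0]]]'

```text
clock: 13.38
tool_pos: [0.4422, 0.2422, 0.1872]
tool_rot: [3.141, 0.001, -0.001]
contact_force: [-0.4, -0.3, -3.5]
gripper_width: 0.023
grasp_force: 30.0
```

>>> servo_tool --rows '[[[0, 0, 0.015], [0, 0, 0]], [[0, 0, 0.025], [0, 0, 0]], [[0, 0, 0.01], [0, 0, 0]], [[0, 0, 0], [0, 0, 0]], [[0, 0, 0], [0, 0, 0]]]'

```text
clock: 14.0
tool_pos: [0.443, 0.2434, 0.1382]
tool_rot: [-3.141, -0.001, -0.0]
contact_force: [-0.5, 0.1, -2.7]
gripper_width: 0.0232
grasp_force: 30.0
```

Run:
```python
from h import *
s=sense();print(s['tool_pos'],s['tool_rot'],s['clock'],s['gripper_width'])
f=grab_frame('side');P,_=cloud(f);save(f,'s2.png',(180,100,340,240),4)
m=np.hypot(P[:,0]-.442,P[:,1]-.242)<.065
print(np.histogram(P[m][:,2],bins=np.arange(0,.2,.005)))
for n,a,b in(('can',.005,.055),('skirt',.085,.098),('plate',.0985,.108),('collar',.11,.13)):
    q=P[m&(P[:,2]>a)&(P[:,2]<b)]
    if len(q)>8: print(n,len(q),np.round(circ(q),4),np.round((q.min(0)+q.max(0))/2,4),np.ptp(q,0).round(3))
```

```text
[0.44298092 0.24336529 0.13815997] [-3.14109970e+00 -7.81090431e-04 -2.89759236e-04] 14.0 0.023238827594218674
(array([ 99,  47,  48,  53,  49,  55,  64,  76,  90,  94,  87,  88,  15,
         0,   0,   0,   1,  50,  67,  71, 270,  23,  26,  24,  25,  34,
        28,   8,  20,  27,  23,  22,  26,  27,  28,  26,  26,  25,  12]), array([0.   , 0.005, 0.01 , 0.015, 0.02 , 0.025, 0.03 , 0.035, 0.04 ,
       0.045, 0.05 , 0.055, 0.06 , 0.065, 0.07 , 0.075, 0.08 , 0.085,
       0.09 , 0.095, 0.1  , 0.105, 0.11 , 0.115, 0.12 , 0.125, 0.13 ,
       0.135, 0.14 , 0.145, 0.15 , 0.155, 0.16 , 0.165, 0.17 , 0.175,
       0.18 , 0.185, 0.19 , 0.195]))
can 663 [0.4402 0.2408 0.0424] [0.4383 0.2405 0.03  ] [0.086 0.092 0.05 ]
skirt 154 [0.4414 0.2394 0.0508] [0.4391 0.2214 0.0919] [0.097 0.069 0.012]
plate 316 [0.4405 0.2358 0.0397] [0.4422 0.2393 0.1032] [0.103 0.107 0.009]
collar 109 [0.4402 0.2383 0.0168] [0.4391 0.2376 0.12  ] [0.035 0.04  0.02 ]
```

View pics/s2.png

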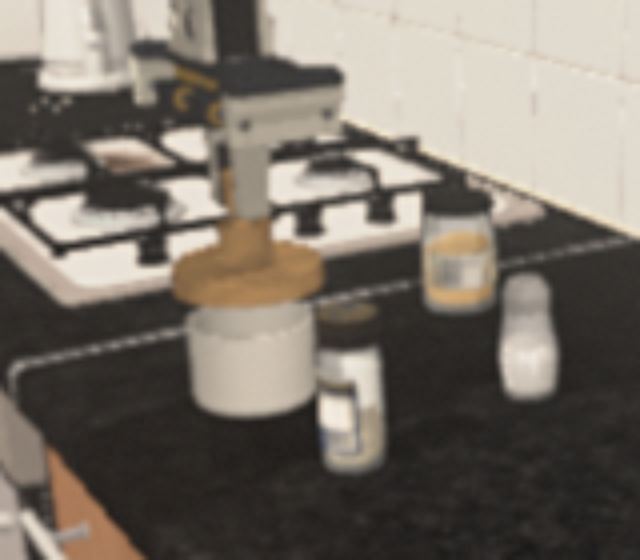

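The lid pair, level in the gripper (crop around 248,275), is over the canister (250,350). The spice jar stands upright at (350,390). I lower slowly.

>>> servo_tool --rows '[[[0, 0, 0.01], [0, 0, 0]], [[0, 0, 0.008], [0, 0, 0]], [[0, 0, 0.004], [0, 0, 0]], [[0, 0, 0.004], [0, 0, 0]], [[0, 0, 0], [0, 0, 0]], [[0, 0, 0], [0, 0, 0]]]'

```text
clock: 14.8
tool_pos: [0.4427, 0.2433, 0.1117]
tool_rot: [-3.141, -0.0, -0.0]
contact_force: [0.3, 1.1, -2.5]
gripper_width: 0.0229
grasp_force: 30.0
```

>>> servo_tool --rows '[[[0, 0, 0.003], [0, 0, 0]], [[0, 0, 0.002], [0, 0, 0]], [[0, 0, 0.002], [0, 0, 0]], [[0, 0, 0], [0, 0, 0]], [[0, 0, 0], [0, 0, 0]]]'

```text
clock: 15.42
tool_pos: [0.4425, 0.2432, 0.1046]
tool_rot: [3.142, 0.0, -0.0]
contact_force: [-0.2, -0.3, -3.7]
gripper_width: 0.0233
grasp_force: 30.0
```

>>> servo_tool --rows '[[[0, 0, 0.001], [0, 0, 0]], [[0, 0, 0.0], [0, 0, 0]], [[0, 0, 0.001], [0, 0, 0]], [[0, 0, 0], [0, 0, 0]], [[0, 0, 0], [0, 0, 0]]]'

```text
clock: 16.05
tool_pos: [0.4427, 0.243, 0.1033]
tool_rot: [3.142, -0.001, -0.0]
contact_force: [-2.4, -2.4, 5.5]
gripper_width: 0.023
grasp_force: 30.0
```

Seated (origin at about 0.046, contact 5.5 N). Release and check.

>>> servo_tool --rows '[[[0, 0, 0], [0, 0, 0]], [[0, 0, 0], [0, 0, 0]], [[0, 0, 0], [0, 0, 0]], [[0, 0, 0], [0, 0, 0]], [[0, 0, 0], [0, 0, 0]], [[0, 0, 0], [0, 0, 0]], [[0, 0, 0], [0, 0, 0]], [[0, 0, 0], [0, 0, 0]]]' --grip 0.0876

```text
clock: 17.05
tool_pos: [0.4425, 0.2432, 0.1026]
tool_rot: [-3.142, -0.0, -0.0]
contact_force: [0.8, -0.5, 0.4]
gripper_width: 0.0872
grasp_force: 0.0
```

Run:
```python
from h import *
s=sense();print(s['tool_pos'],s['tool_rot'],s['clock'],s['gripper_width'],s['contact_force'])
f=grab_frame('side');P,_=cloud(f);save(f,'s3.png',(180,100,340,240),4)
m=np.hypot(P[:,0]-.442,P[:,1]-.242)<.065
for n,a,b in(('can',.005,.045),('plate',.064,.073),('collar',.075,.1),('ctop',.09,.1),('knob',.106,.13),('ktop',.13,.14)):
    q=P[m&(P[:,2]>a)&(P[:,2]<b)]
    if n in('collar','ctop','knob','ktop'): q=q[np.hypot(q[:,0]-.442,q[:,1]-.241)<.026]
    if len(q)>8: print(n,len(q),np.round(circ(q),4),np.round((q.min(0)+q.max(0))/2,4),np.ptp(q,0).round(3),np.median(q[:,2]).round(4))
q=P[m&(P[:,2]>.064)&(P[:,2]<.073)];q=q[np.hypot(q[:,0]-.442,q[:,1]-.241)>.023]
print(np.linalg.lstsq(np.c_[q[:,:2]-[.442,.241],np.ones(len(q))],q[:,2],rcond=None)[0])
```

```text
[0.44254685 0.24317721 0.10255426] [-3.14158604e+00 -6.06494934e-06 -3.85572566e-04] 17.05 0.08717256144341275 [ 0.76966151 -0.45731007  0.37597685]
can 404 [0.4409 0.2421 0.0436] [0.4383 0.224  0.0251] [0.085 0.057 0.04 ] 0.0252
plate 307 [0.4395 0.237  0.0395] [0.4415 0.2383 0.0685] [0.101 0.103 0.009] 0.068
collar 121 [0.4387 0.2371 0.0152] [0.4381 0.2378 0.0873] [0.036 0.038 0.024] 0.0878
ctop 51 [0.4343 0.2378 0.0129] [0.433  0.2378 0.0947] [0.026 0.038 0.009] 0.0947
knob 53 [0.4382 0.2387 0.0078] [0.437 0.237 0.118] [0.015 0.017 0.022] 0.119
ktop 20 [0.4373 0.24   0.0071] [0.4373 0.2405 0.1326] [0.018 0.017 0.004] 0.1332
[0.00461055 0.01002039 0.06782516]
```

View pics/s3.png

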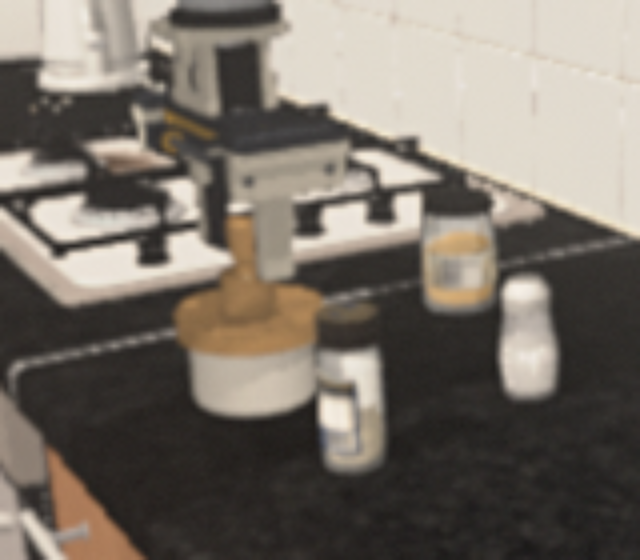

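The lids sit level (plate z 0.068, as expected). In the crop the fingers are open beside the knob (243,250). The cover looks about 3 mm off in y, so I'll centre it by closing lightly on the collar, reopen so that step 2 surely counts, then grip and lift.

>>> servo_tool --rows '[[[0, 0, 0.01], [0, 0, 0]], [[0, 0, 0.01], [0, 0, 0]], [[0, 0, 0.0065], [0, 0, 0]], [[0, 0, 0], [0, 0, 0]], [[0, 0, 0], [0, 0, 0]]]'

```text
clock: 17.73
tool_pos: [0.4427, 0.2432, 0.0761]
tool_rot: [3.142, -0.0, -0.0]
contact_force: [0.7, 0.1, -1.1]
gripper_width: 0.0877
grasp_force: 0.0
```

>>> servo_tool --rows '[[[0, 0, 0], [0, 0, 0]], [[0, 0, 0], [0, 0, 0]], [[0, 0, 0], [0, 0, 0]], [[0, 0, 0], [0, 0, 0]], [[0, 0, 0], [0, 0, 0]], [[0, 0, 0], [0, 0, 0]], [[0, 0, 0], [0, 0, 0]]]' --grip 0.041 --force 5

```text
clock: 18.6
tool_pos: [0.4424, 0.2429, 0.076]
tool_rot: [3.141, 0.0, -0.0]
contact_force: [0.4, -0.8, 1.1]
gripper_width: 0.041
grasp_force: 0.7
```

>>> servo_tool --rows '[[[0, 0, 0], [0, 0, 0]], [[0, 0, 0], [0, 0, 0]], [[0, 0, 0], [0, 0, 0]], [[0, 0, 0], [0, 0, 0]], [[0, 0, 0], [0, 0, 0]], [[0, 0, 0], [0, 0, 0]], [[0, 0, 0], [0, 0, 0]], [[0, 0, 0], [0, 0, 0]]]' --grip 0.08

```text
clock: 19.6
tool_pos: [0.4426, 0.2432, 0.0761]
tool_rot: [-3.142, -0.0, -0.0]
contact_force: [-0.2, -0.4, 0.0]
gripper_width: 0.0798
grasp_force: 0.0
```

Run:
```python
from h import *
s=sense();print(s['tool_pos'],s['clock'],s['gripper_width'],s['contact_force'],s['grasp_force'])
f=grab_frame('side');P,_=cloud(f)
m=np.hypot(P[:,0]-.442,P[:,1]-.242)<.065
for n,a,b in(('can',.005,.045),('skirt',.05,.063),('plate',.064,.073),('collar',.072,.1)):
    q=P[m&(P[:,2]>a)&(P[:,2]<b)]
    if n in('collar',): q=q[np.hypot(q[:,0]-.442,q[:,1]-.241)<.026]
    if len(q)>8: print(n,len(q),np.round(circ(q),4),np.round((q.min(0)+q.max(0))/2,4),np.ptp(q,0).round(3),np.median(q[:,2]).round(4))
```

```text
[0.4425802  0.24318409 0.07607902] 19.6 0.079771073711583 [-0.1627473  -0.39642802  0.00676149] 0.0
can 400 [0.4407 0.2431 0.0441] [0.4387 0.2223 0.025 ] [0.087 0.051 0.04 ] 0.0254
skirt 144 [0.4402 0.239  0.05  ] [0.4298 0.2209 0.0567] [0.081 0.073 0.012] 0.0567
plate 267 [0.441  0.2373 0.0409] [0.4416 0.2385 0.0684] [0.103 0.108 0.009] 0.068
collar 100 [0.4353 0.2385 0.0138] [0.431  0.2397 0.0861] [0.021 0.038 0.027] 0.0881
```

>>> servo_tool --rows '[[[0, 0, 0], [0, 0, 0]], [[0, 0, 0], [0, 0, 0]], [[0, 0, 0], [0, 0, 0]], [[0, 0, 0], [0, 0, 0]], [[0, 0, 0], [0, 0, 0]], [[0, 0, 0], [0, 0, 0]], [[0, 0, 0], [0, 0, 0]], [[0, 0, 0], [0, 0, 0]]]' --grip 0.03 --force 20

```text
clock: 20.65
tool_pos: [0.4425, 0.2431, 0.0761]
tool_rot: [3.142, 0.0, -0.0]
contact_force: [0.3, -0.7, 0.5]
gripper_width: 0.0395
grasp_force: 20.0
```

>>> servo_tool --rows '[[[0, 0, -0.003], [0, 0, 0]], [[0, 0, -0.005], [0, 0, 0]], [[0, 0, -0.005], [0, 0, 0]], [[0, 0, -0.005], [0, 0, 0]], [[0, 0, -0.004], [0, 0, 0]], [[0, 0, 0], [0, 0, 0]], [[0, 0, 0], [0, 0, 0]]]'

```text
clock: 21.52
tool_pos: [0.4425, 0.2431, 0.098]
tool_rot: [3.142, 0.0, -0.0]
contact_force: [-0.2, -0.0, -1.4]
gripper_width: 0.0397
grasp_force: 20.0
```

>>> servo_tool --rows '[[[0, 0, -0.01], [0, 0, 0]], [[0, 0, -0.012], [0, 0, 0]], [[0, 0, -0.012], [0, 0, 0]], [[0, 0, -0.012], [0, 0, 0]], [[0, 0, -0.012], [0, 0, 0]], [[0, 0, -0.012], [0, 0, 0]], [[0, 0, -0.01], [0, 0, 0]], [[0, 0, 0], [0, 0, 0]]]'

```text
clock: 22.52
tool_pos: [0.4429, 0.2435, 0.1789]
tool_rot: [-3.14, -0.001, -0.0]
contact_force: [-1.0, -0.4, -1.9]
gripper_width: 0.0397
grasp_force: 20.0
```

>>> servo_tool --rows '[[[0, 0, -0.006], [0, 0, 0]], [[0, 0, 0], [0, 0, 0]], [[0, 0, 0], [0, 0, 0]], [[0, 0, 0], [0, 0, 0]]]'

```text
clock: 23.02
tool_pos: [0.4424, 0.2431, 0.1838]
tool_rot: [3.141, 0.0, -0.0]
contact_force: [0.3, 0.2, -2.3]
gripper_width: 0.0395
grasp_force: 20.0
```

Run:
```python
from h import *
s=sense();print(s['tool_pos'],s['tool_rot'],s['clock'],s['gripper_width'],s['contact_force'],s['grasp_force'])
f=grab_frame('side');P,_=cloud(f);save(f,'s4.png',(180,80,340,230),4)
m=np.hypot(P[:,0]-.442,P[:,1]-.242)<.065
print(np.c_[np.arange(0,.2,.005)[:-1],np.histogram(P[m][:,2],bins=np.arange(0,.2,.005))[0]].T.round(3).tolist())
q=P[m&(P[:,2]>.158)&(P[:,2]<.18)];print((q.min(0)+q.max(0))/2)
```

```text
[0.442446   0.24305417 0.1837794 ] [ 3.14120403e+00  3.75389180e-04 -4.71568253e-04] 23.025 0.03945486387319402 [ 0.25177496  0.16892876 -2.27786154] 19.999862099066377
[[0.0, 0.005, 0.01, 0.015, 0.02, 0.025, 0.03, 0.035, 0.04, 0.045, 0.05, 0.055, 0.06, 0.065, 0.07, 0.075, 0.08, 0.085, 0.09, 0.095, 0.1, 0.105, 0.11, 0.115, 0.12, 0.125, 0.13, 0.135, 0.14, 0.145, 0.15, 0.155, 0.16, 0.165, 0.17, 0.175, 0.18, 0.185, 0.19], [97.0, 49.0, 46.0, 53.0, 56.0, 45.0, 55.0, 52.0, 51.0, 47.0, 49.0, 61.0, 214.0, 27.0, 18.0, 12.0, 9.0, 10.0, 6.0, 12.0, 7.0, 13.0, 15.0, 12.0, 15.0, 16.0, 23.0, 0.0, 0.0, 0.0, 0.0, 25.0, 65.0, 73.0, 72.0, 220.0, 17.0, 28.0, 29.0]]
[0.44082096 0.23882931 0.16871628]
```

View pics/s4.png

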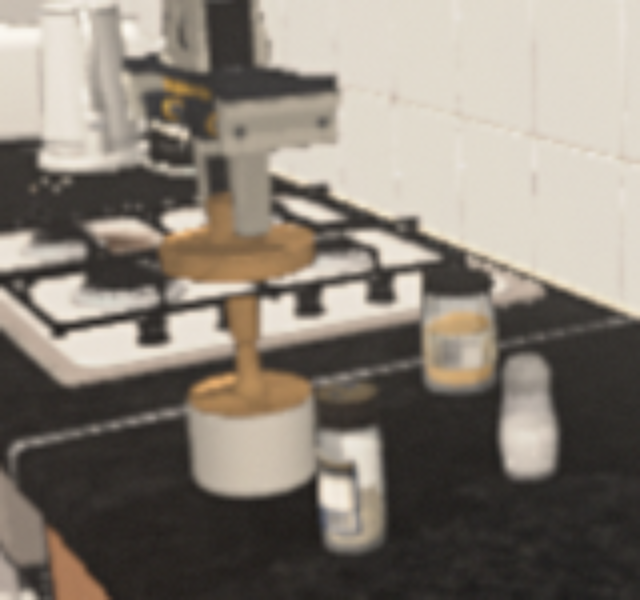

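The cover (238,250) hangs level, about 22 mm above the knob top (245,300). The inner lid is seated at (250,390) and the spice jar stands upright at (350,470).

```bash
python3 -c "from cell import *; print(hand_in())"
```

```text
the job is handed in; nothing more can be done
None
```

I handed the job in: the spice jar stands on the worktop, the inner lid is seated on the canister, and the gripper holds the cover level about 22 mm above the knob. `hand_in()` returned no verdict, so the result is unconfirmed.

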